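Stack the storeys of a round model tower

TASK

Assemble the round tower model on its wooden base board: lay the green podium flat on the board, then the white middle floor on the podium's core, then the orange roof on top, each core up and centred over the middle of the board. Set each piece down gently without dropping it, let go, and do not push or knock over the jar, the tape roll or the bottle.

Things in the scene. Friction and masses are not known exactly. Their poses are not given: they have to be found in the camera images.
- baseboard: Fixed round wooden base board of the model, 160 mm diameter, 12 mm thick, with a black printed circle (136 mm) and centre cross. Origin: centre of its underside on the table; z up; its top is 12 mm above.
- podium: Loose green podium storey of the model tower: a flat disc 10 mm thick with a round grey core (44 mm diameter, 26 mm high) on the middle of its top, 36 mm high in all, alike at any turn about its axis. Origin: centre of the disc's underside; z: along the core, out of its top. Disc diameter 130 mm, about 180 g. Starts leaning on the blue rest.
- midfloor: Loose white middle storey: a flat disc 10 mm thick with a round grey core (44 mm diameter, 26 mm high) on the middle of its top, 36 mm high in all, alike at any turn about its axis. Origin: centre of the disc's underside; z: along the core, out of its top. Disc diameter 110 mm, about 140 g. Starts lying flat on the table, core up.
- roof: Loose orange roof storey: a flat disc 10 mm thick with a round grey core (44 mm diameter, 26 mm high) on the middle of its top, 36 mm high in all, alike at any turn about its axis. Origin: centre of the disc's underside; z: along the core, out of its top. Disc diameter 90 mm, about 100 g. Starts leaning on the yellow rest.
- podium_rest: Fixed blue rest, 190 mm wide (y), 160 mm deep. Origin: on the table under its middle; x away from the robot, z up. Its white board rises to +x at 35 degrees; the podium's underside centre starts on it at (0, 0, 70) mm, core leaning 35 degrees to -x. Two pins (9 mm tall) below the disc stop it sliding: lift it off square to the board.
- roof_rest: Fixed yellow rest, 190 mm wide (y), 160 mm deep. Origin: on the table under its middle; x away from the robot, z up. Its white board rises to +x at 35 degrees; the roof's underside centre starts on it at (0, 0, 70) mm, core leaning 35 degrees to -x. Two pins (9 mm tall) below the disc stop it sliding: lift it off square to the board.
- podium_lamp (a point): Middle of the white lamp tube (22 mm diameter) fixed over the blue rest, along the rest's y, 205 mm above the table, held by posts at y = +-86 mm (12 mm square, end blocks 28 mm). It bars a straight-down reach for the core; come in tilted, along the core's axis.
- roof_lamp (a point): Middle of the white lamp tube (22 mm diameter) fixed over the yellow rest, along the rest's y, 205 mm above the table, held by posts at y = +-86 mm (12 mm square, end blocks 28 mm). It bars a straight-down reach for the core; come in tilted, along the core's axis.
- jar: Bystander: upright jar with a red cap, 60 mm diameter, 100 mm high. Origin: centre of its underside, z up.
- tape: Bystander: pale roll of tape lying flat, 90 mm diameter, 24 mm high, hole 68 mm. Origin: centre of its underside, z up.
- bottle: Bystander: upright bottle, 60 mm diameter, 180 mm high. Origin: centre of its underside, z up.
There are look-alikes about, which are no part of the job. Of the things that look like the podium, the smallest one is meant.

How it is judged (in metres and radians):
On the way, in this order (a step that is already met when the one before it is completed fails the run):
1. the green podium lies flat, centred and released on the base board (horizontal distance between podium and baseboard below 0.01 m and z of podium in the frame of baseboard between 0.008 and 0.016 m and angle between podium's own z axis and vertical below 0.06 rad and contact force between the fingers and podium below 0.5 N), for 0.2 s.
2. the white middle floor lies flat, centred and released on the podium's core (horizontal distance between midfloor and baseboard below 0.01 m and z of midfloor in the frame of baseboard between 0.044 and 0.052 m and angle between midfloor's own z axis and vertical below 0.06 rad and contact force between the fingers and midfloor below 0.5 N), for 0.2 s.
3. the orange roof lies flat, centred and released on the middle floor's core (horizontal distance between roof and baseboard below 0.01 m and z of roof in the frame of baseboard between 0.08 and 0.088 m and angle between roof's own z axis and vertical below 0.06 rad and contact force between the fingers and roof below 0.5 N), for 0.2 s.
At the end, for the whole second after the job is handed in: Podium on the base board, middle floor on the podium, roof on the middle floor: each underside centre within 10 mm (horizontally) of the board's centre, at its proper height (12, 48 and 84 mm above the board's underside) within 4 mm, core up within 0.06 rad, and at rest (horizontal distance between each of podium, midfloor, roof and baseboard below 0.01 m and z of podium in the frame of baseboard between 0.008 and 0.016 m and angle between each of podium, midfloor, roof's own z axis and vertical below 0.06 rad and linear speed of each of podium, midfloor, roof below 0.02 m/s and z of midfloor in the frame of baseboard between 0.044 and 0.052 m and z of roof in the frame of baseboard between 0.08 and 0.088 m); the robot touches nothing.
It fails at once if a storey falls or is thrown free of the fingers (faster than 0.5 m/s) ((linear speed of podium above 0.5 m/s and contact force between the fingers and podium below 0.05 N) or (linear speed of midfloor above 0.5 m/s and contact force between the fingers and midfloor below 0.05 N) or (linear speed of roof above 0.5 m/s and contact force between the fingers and roof below 0.05 N)).
It fails at once if the jar is pushed more than 30 mm or knocked over (distance of jar from where it was at the start of the episode above 0.03 m or angle between jar's own z axis and vertical above 0.5 rad).
It fails at once if the tape is pushed more than 30 mm or knocked over (distance of tape from where it was at the start of the episode above 0.03 m or angle between tape's own z axis and vertical above 0.5 rad).
It fails at once if the bottle is pushed more than 30 mm or knocked over (distance of bottle from where it was at the start of the episode above 0.03 m or angle between bottle's own z axis and vertical above 0.5 rad).
It also fails if it takes over 72 s, if anything falls off the work surface, if the arm or the gripper's body presses on something with over 40 N, if the wrist force passes 120 N, or if a joint passes its speed limit or range.

ROBOT

A 6-joint arm with a two-finger parallel gripper is mounted at the origin on the work surface. World frame = base frame: x ahead of the robot, y to its left, z up, the work surface at z = 0. Lengths are in mm, angles in rad, forces in N, time in s.
With the tool pointing down it reaches from about 375 to 750 mm from the base axis. Payload 9 kg.
Tool frame: the origin (TCP) lies on the centre line of the jaws, within the pads' length; the fingertips stand ahead of it and the grasp point (between the pads) is the TCP (bot.tip_extent is the z of the fingertips in the tool frame, in mm); z points along the fingers, y is the line along which they close (so a half turn about z gives the same grasp; the last joint's range is limited). The gripper opens to 85 mm and grips with 20 to 120 N. Pads are 22 mm wide; open, the fingers measure 114 mm over their backs; the gripper's body (76 mm by 85 mm) begins 54 mm behind the grasp point. The pads swing forward as they close: fully open they stand 13 mm farther back than shut.
Start: joints at [0.936, 0.104, 0.097, 1.564, 0, 1.353], TCP at [242.909, 548.662, 250.331] pointing down, gripper open.
Joint ranges: [-2.99, 2.99], [-0.84, 1.86], [-1.1, 1.16], [-1.84, 2.11], [-1.51, 1.56], [-3.14, 3.14]. Speed limits (rad/s): [2.22, 2.22, 2.57, 3.14, 3.14, 3.14].

INTERFACE

Orientations are given as [roll, pitch, yaw] about the fixed x, y, z axes, in that order (R = Rz(yaw) Ry(pitch) Rx(roll)).
In Python, from plant import bot gives the robot as it stands.
- The arm moves only by the shell command python3 -m crank 'ROWS' [OPENING] [FORCE]. ROWS is text: rows parted by semicolons, each of 6 numbers parted by spaces: the shift along the tool's x, y, z normalised to -1 to 1, where 1 is 0.25 m, then the turn, a rotation vector about the tool's x, y, z normalised to -1 to 1, where 1 is pi/2 rad. A call has 1 to 5 rows; each row is the pose to reach, as a shift and turn from the pose commanded when the call began, along the tool's axes at that moment; what a row does not reach only later rows make up. A row lasts 1/8 s, in which the tool goes at most 62.5 mm and 10.7 degrees, less where a joint would pass 70% of its speed; a pose out of reach is approached as far as the arm can. A call with a number of a shift or a turn outside -1 to 1 is refused whole. A call with a gripper value outside its range is refused whole. OPENING is the opening, from 0 (shut) to 1 (fully open), set as the call begins (- or left out, the last holds). The fingers move at their own pace and stop on an object; FORCE is the grip in N (left out, the last holds). Time passes only in rows, so rows that repeat a pose let the fingers close. It gives the time, the measured TCP pose, the force, the opening and the grip force at its end, in the units of the state.
- bot.read_state(): the state, without advancing time (a new reading comes with each control period).
- bot.grab_frame(name): name is "scene" or "side" or "wrist"; returns a dict with "pixels" (480x640x3 uint8, red, green, blue), "depth" (480x640 float32, mm along the optical axis (not along the pixel's ray), 0 where there is no reading), "fx", "fy", "cx", "cy" (pixels), "R" (3x3) and "t" (3): a world point X has camera coordinates R X + t. Camera axes: x right, y down, z forward; pixel columns grow to the right and rows downward; lengths in mm; the calibration is good to about 2 mm. A picture is of the moment at which its call begins.
- bot.hand_in(): hands the job in; it is judged then, once.
The state is a dict: "t": time; "qpos": joint angles; "qvel": joint speeds; "joint_torque": joint torques, N m; "position": TCP position; "eef_rot": TCP orientation; "force": force on the tool from outside, world axes, zero at the start; "ft_torque": the same for the moment, N m; "grip_width": opening from 0.0 (shut) to 1.0 (fully open); "grip_force": force on a finger pad.
Only numpy, scipy, OpenCV 4.12 (cv2) and the standard library are available. Lean on these libraries where they do the work, as an engineer would, in place of code of your own. Each camera call takes 0.05 s, during which the arm holds its last target. There are 200 camera calls.

## Working session

There is one attempt and no reset: what is moved stays moved. The work goes in short steps, Python scripts to look and compute and a shell command to move; the robot and the scene stay as the last step left them, time stands still between calls to the robot, and variables do not carry over. Pictures are saved under pics/ and viewed, at most 10 in all, crops included, and the job is handed in when it is done.

```bash
mkdir -p pics; ls
python3 - <<'E'
from plant import bot
import cv2,numpy as np
for n in ("scene","side"):
    f=bot.grab_frame(n); cv2.imwrite(f"pics/{n}0.png",f["pixels"][:,:,::-1]); np.savez(f"{n}0.npz",**f)
    print(n,f["fx"],f["fy"],f["cx"],f["cy"],np.round(f["R"],3).tolist(),np.round(f["t"],1), "cam",np.round(-f["R"].T@f["t"],0))
print(bot.tip_extent); s=bot.read_state(); print(s["position"],s["eef_rot"],s["force"])
E
```

```text
pics
scene 563.5414778320694 563.5414778320694 321.6449670001195 227.59266681058645 [[-0.299, 0.954, 0.014], [0.772, 0.25, -0.585], [-0.561, -0.164, -0.811]] [ 193.1 -369.2 1510.3] cam [1190.  156. 1007.]
side 434.33226925706555 434.33226925706555 330.1622108496427 240.16458912632484 [[-0.992, -0.121, -0.024], [-0.052, 0.586, -0.809], [0.112, -0.801, -0.588]] [ 586.2  147.6 1007.4] cam [477. 791. 726.]
19.0
[242.71743738 548.41777041 249.63654134] [-3.14046394e+00 -2.46680050e-04  2.72479903e+00] [-0.51452306  0.66684221 -0.59135657]
```

View pics/scene0.png

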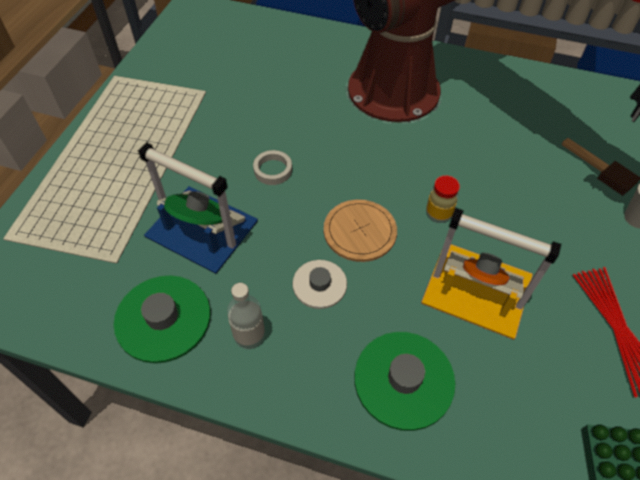

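View pics/side0.png

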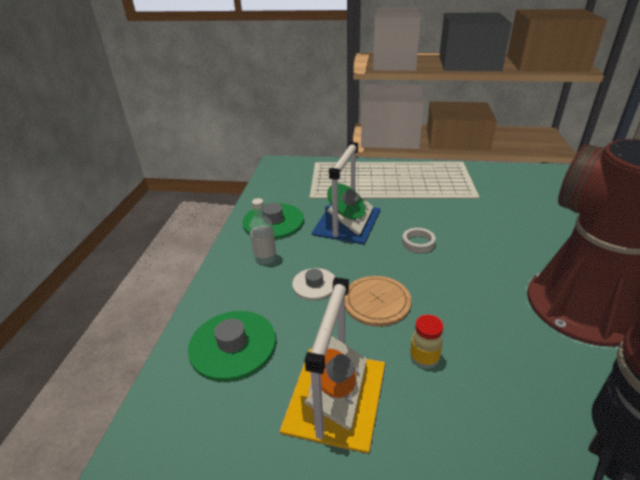

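The scene view shows the base board (360,229), the midfloor (320,283), the roof on the yellow rest (487,268), the jar (442,200), the tape (272,167) and the bottle (246,320). There are three podium-like things: (196,207) on the blue rest, and discs lying on the table at (162,318) and (405,379). The one on the blue rest fits, since it looks smallest and is the one described as starting there. I'll measure all three and check with a crop.

```bash
cat > h.py <<'E'
import numpy as np,cv2
def load(n): return dict(np.load(n))
def cloud(f):
    v,u=np.mgrid[0:480,0:640]; d=f["depth"].astype(float)
    c=np.stack([(u-f["cx"])/f["fx"]*d,(v-f["cy"])/f["fy"]*d,d],-1)
    return (c-f["t"])@f["R"]
def ray(f,u,v,z):
    d=f["R"].T@np.array([(u-f["cx"])/f["fx"],(v-f["cy"])/f["fy"],1]); o=-f["R"].T@f["t"]
    return o+d*(z-o[2])/d[2]
def hsv(f): return cv2.cvtColor(np.ascontiguousarray(f["pixels"]),cv2.COLOR_RGB2HSV)
def ell(f,m,z):
    c=max(cv2.findContours(m.astype(np.uint8),0,1)[0],key=cv2.contourArea)[:,0]
    P=np.array([ray(f,u,v,z)[:2] for u,v in c],np.float32)
    e=cv2.fitEllipse(P); return np.round(e[0],1),np.round(e[1],1)
E
python3 - <<'E'
from h import *
S=load("scene0.npz");D=load("side0.npz")
for n,f,(bx,mx,gs) in (("scene",S,((360,229),(320,283),[(162,318),(405,379)])),("side",D,((378,300),(315,283),[(273,220),(232,345)]))):
    H=hsv(f).astype(int);P=cloud(f)
    def box(c,r): m=np.zeros((480,640),bool); m[c[1]-r:c[1]+r,c[0]-r:c[0]+r]=1; return m
    tab=P[...,2]
    print(n,"table z",np.median(tab[100:300:5,290:310][tab[100:300:5,290:310]!=0]))
    wood=(H[...,0]<25)&(H[...,1]>60)&(H[...,2]>80)&box(bx,50); print("board",ell(f,wood,12))
    wh=(H[...,1]<70)&(H[...,2]>140)&box(mx,40); print("mid",ell(f,wh,10))
    for g in gs:
        gr=(H[...,0]>50)&(H[...,0]<72)&(H[...,1]>150)&box(g,60); print("green",ell(f,gr,10))
    for nm,c in (("blue",(197,190)) if n=="scene" else ("blue",(345,190)),("yel",(500,260)) if n=="scene" else ("yel",(335,350))):
        b=box(c,85 if nm=="yel" else 60)
        dk=(H[...,2]<40)&b
        k,l,st,ct=cv2.connectedComponentsWithStats(dk.astype(np.uint8))
        o=[i for i in range(1,k) if 40<st[i,4]<600]
        for i in o: print(nm,"dark",st[i,4],np.round(ct[i]),np.round(ray(f,*ct[i],205)),"depth",np.round(np.median(P[l==i],0)))
        hue=((H[...,0]>50)&(H[...,0]<72)&(H[...,1]>150)) if nm=="blue" else ((H[...,0]<13)&(H[...,1]>150))
        q=P[hue&b&(tab>35)&(tab<140)]; 
        c0=np.median(q,0); q=q[np.linalg.norm(q-c0,axis=1)<75]
        u,s,vt=np.linalg.svd(q-q.mean(0)); nrm=vt[2]*np.sign(vt[2][2]); print(nm,"disc n",len(q),"c",np.round(q.mean(0)),"nrm",np.round(nrm,3),"rms",s[2]/len(q)**.5,"tilt",np.degrees(np.arccos(nrm[2])),"yaw",np.degrees(np.arctan2(-nrm[1],-nrm[0])))
a=cv2.resize(S["pixels"][130:280,120:270],(400,400),interpolation=2);b=cv2.resize(D["pixels"][135:255,300:420],(400,400),interpolation=2)
c=cv2.resize(S["pixels"][200:340,420:560],(400,300),interpolation=2)
cv2.imwrite("pics/crop1.png",np.hstack([a,b])[:,:,::-1])
E
```

```text
scene table z 0.30241297992053323
board (array([479.8,  34.8]), array([158.6, 163.5]))
mid (array([633.4,  -9.1]), array([107.9, 108.8]))
green (array([ 800.9, -277.4]), array([181.4, 185.3]))
green (array([778.6, 199.9]), array([181.1, 184. ]))
blue dark 89 [144. 151.] [ 568. -387.  205.] depth [ 578. -380.  218.]
blue dark 185 [219. 186.] [ 604. -214.  205.] depth [ 609. -210.  214.]
blue dark 71 [201. 198.] [ 641. -235.  205.] depth [ 568. -286.  100.]
blue dark 44 [168. 218.] [ 701. -271.  205.] depth [ 601. -357.   39.]
blue dark 46 [214. 241.] [ 719. -174.  205.] depth [ 625. -240.   44.]
blue disc n 891 c [ 601. -292.   93.] nrm [-0.539  0.126  0.833] rms 2.061536161191863 tilt 33.635871219749745 yaw -13.187095108922223
yel dark 143 [455. 218.] [542. 214. 205.] depth [553. 214. 217.]
yel dark 169 [553. 253.] [564. 386. 205.] depth [574. 384. 217.]
yel dark 61 [489. 258.] [608. 283. 205.] depth [534. 297. 104.]
yel disc n 457 c [379. 190.  98.] nrm [ 0.128 -0.002  0.992] rms 3.7294605797607527 tilt 7.355213342453261 yaw 178.9879634765542
side table z -2.230299359166089
board (array([474.6,  41.8]), array([156.3, 167.2]))
mid (array([616.3,  24.1]), array([102.8, 186.4]))
green (array([ 751.3, -274.9]), array([ 78.8, 181.2]))
green (array([776.2, 203.4]), array([179.7, 187. ]))
blue dark 76 [334. 173.] [ 601. -210.  205.] depth [ 601. -205.  208.]
blue disc n 364 c [ 568. -274.   69.] nrm [-0.564  0.12   0.817] rms 1.4908803805723843 tilt 35.18286949155941 yaw -12.01828817273599
yel dark 66 [342. 282.] [540. 206. 205.] depth [537. 220. 218.]
yel dark 284 [315. 363.] [562. 388. 205.] depth [561. 395. 215.]
yel disc n 264 c [536. 316.  72.] nrm [-0.56   0.085  0.824] rms 1.7047831301321748 tilt 34.51520394144917 yaw -8.633491596207005
```

View pics/crop1.png

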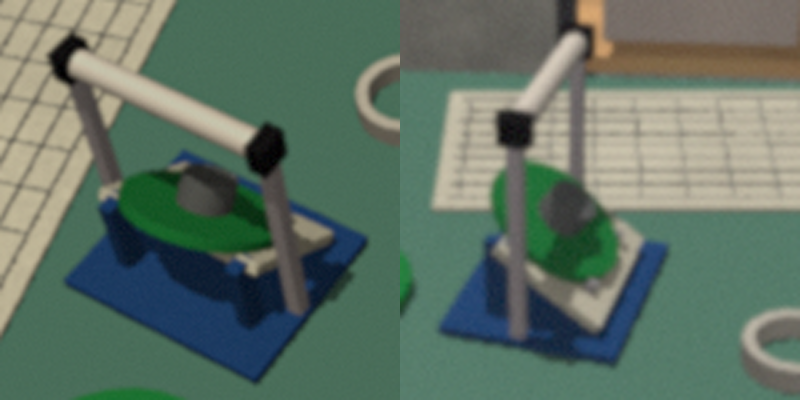

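The crop shows that the disc on the blue rest (scene 196,207; side 352,198) is much smaller than the 182 mm discs on the table, so it is the podium. Next I'll fit the core axes in the rest frames.

Run:
```python
from h import *
S=load("scene0.npz");D=load("side0.npz")
for nm,yaw,c0,R in (("blue",-12,(575,-290),65),("yel",-7.8,(540,310),45)):
    y=np.radians(yaw);t=np.radians(35)
    ex=np.array([np.cos(y),np.sin(y),0]);ey=np.array([-np.sin(y),np.cos(y),0])
    n=-np.sin(t)*ex+np.array([0,0,np.cos(t)]); e1=np.cross(ey,n)
    o=np.array([*c0,70.])
    for f in (S,D):
        H=hsv(f).astype(int);P=cloud(f)-o; a,b,h=P@e1,P@ey,P@n
        hue=((H[...,0]>45)&(H[...,0]<75)&(H[...,1]>120)) if nm=="blue" else ((H[...,0]<13)&(H[...,1]>120))
        near=(np.hypot(a,b)<R+30)&(h>-15)&(h<60)
        m=hue&near; p=np.percentile
        print(nm,"disc",m.sum(),"h",np.median(h[m]),"a",p(a[m],[.5,99.5]),"b",p(b[m],[.5,99.5]))
        m=near&(H[...,1]<70)&(H[...,2]<140)&(np.hypot(a,b)<40)&(h>29)&(h<46)
        print("   core top",m.sum(),"h",np.median(h[m]),"a",p(a[m],[2,50,98]),"b",p(b[m],[2,50,98]))
for f in (S,D):
    P=cloud(f);H=hsv(f).astype(int)
    def rep(nm,c,r,lo,hi):
        m=(np.hypot(P[...,0]-c[0],P[...,1]-c[1])<r)&(P[...,2]>lo)&(P[...,2]<hi); q=P[m][:,:2].astype(np.float32)
        e=cv2.fitEllipse(cv2.convexHull(q)); print(nm,len(q),np.round(e[0],1),np.round(e[1]),"z",np.median(P[m][:,2]))
    rep("board",(478,38),95,8,20); rep("midcore",(633,-5),40,28,45);rep("mid",(633,-5),70,6,14); rep("jar",(415,190),70,60,130)
    rep("tape",(430,-160),70,15,35);rep("bottle",(750,-120),60,60,220)
```

```text
blue disc 1001 h 4.7197623109584335 a [-49.595082    73.30572695] b [-67.00172099  58.07745365]
   core top 142 h 30.79582494408548 a [-12.88576286  10.54828884  29.44313992] b [-25.29363802  -4.60325176  14.47931528]
blue disc 487 h 5.113978959955088 a [-55.49752773  64.34274153] b [-57.95247792  60.50331287]
   core top 106 h 31.599486866652363 a [-15.44206339   3.12367968  22.00224186] b [-23.57685223  -0.54727505  17.09314098]
yel disc 323 h 3.0852436047286926 a [-25.01058561  54.46422678] b [-52.10711189  39.14020782]
   core top 122 h 30.059498681156256 a [-9.91006032 12.41013538 30.96955771] b [-25.85337997  -8.72184477   9.27835016]
yel disc 319 h 4.178100415843173 a [-36.10009664  34.75759301] b [-49.61155076  39.46687723]
   core top 319 h 30.35232940227235 a [-11.45790936   6.80357446  25.31544301] b [-24.89716764  -4.74938263  15.14300726]
board 3403 [477.3  34.1] [158. 162.] z 12.28598980099156
midcore 353 [633.4  -9.2] [43. 46.] z 35.67284674589178
mid 1512 [633.3  -9.1] [109. 112.] z 9.663949452953592
jar 739 [376.8 189.3] [57. 60.] z 97.08065245145418
tape 213 [ 388.3 -194.8] [50. 75.] z 22.850471828425984
bottle 989 [ 782.8 -104.1] [51. 62.] z 128.8782139428233
board 2480 [474.1  37.7] [157. 162.] z 10.988076347207212
midcore 193 [630.6  -5.3] [43. 45.] z 34.27979215102618
mid 704 [631.2  -5.4] [107. 111.] z 8.682560049248647
jar 881 [373.1 195.3] [56. 57.] z 96.71203807338229
tape 115 [ 386.3 -190.4] [43. 76.] z 21.047549373150453
bottle 731 [774.6 -94.2] [48. 55.] z 116.90591037749195
```

Estimates in mm: board (475.7, 36), midfloor (632, -7), podium underside centre (582, -296, 70) with rest yaw -12°, roof (550, 302.6, 70) with rest yaw -7.8°. I'll write a helper that works out the rows.

```bash
cat > go.py <<'E'
# python3 go.py x y z tilt_deg yaw_deg : shift/turn (row units) from present pose to tool pose; yaw=rest yaw, tilt outward
import sys,numpy as np
from scipy.spatial.transform import Rotation as Ro
from plant import bot
def R(t,y):
    t,y=np.radians([t,y]);ex=np.array([np.cos(y),np.sin(y),0]);ey=np.array([-np.sin(y),np.cos(y),0]);z=np.sin(t)*ex-np.cos(t)*np.array([0,0,1])
    return np.stack([np.cross(ey,z),ey,z],1)
def axis_pt(o,yaw,h): return np.array(o)-h*R(35,yaw)[:,2]
if __name__=="__main__":
    s=bot.read_state(); R0=Ro.from_euler("xyz",s["eef_rot"]); 
    a=[float(v) for v in sys.argv[1:]]
    if len(a)==4: p=axis_pt({"p":(582,-296,70)}["p"],-12,a[0])
    R1=Ro.from_matrix(R(a[3],a[4]))
    sh=R0.inv().apply(np.array(a[:3])-s["position"])/250; w=(R0.inv()*R1).as_rotvec()/(np.pi/2)
    print("shift",np.round(sh,4),"turn",np.round(w,4),"mm",np.round(np.linalg.norm(sh)*250),"deg",np.round(np.linalg.norm(w)*90), "q",np.round(s["qpos"],2))
E
sed -i '/len(a)==4/d' go.py
python3 go.py 480 100 300 0 0; python3 -c "
from go import *
for h in (31,60,140): print(h,axis_pt((582,-296,70),-12,h),axis_pt((550.1,302.6,70),-7.8,h))"
```

```text
shift [-1.594  -1.2561 -0.2004] turn [-0.0007 -0.0003 -0.2653] mm 510.0 deg 24.0 q [ 0.94  0.1   0.1   1.56 -0.    1.35]
31 [ 564.60768513 -292.30314935   95.39371337] [532.48364191 305.01314089  95.39371337]
60 [ 548.3374551  -288.8448052   119.14912266] [516.00382306 307.27059526 119.14912266]
140 [ 503.45406189 -279.30454546  184.6812862 ] [470.54225381 313.49805562 184.6812862 ]
```

```bash
python3 -m crank '-.2 -.157 -.05 0 0 -.04; -.4 -.314 -.1 0 0 -.07; -.6 -.47 -.15 0 0 -.1; -.8 -.63 -.2 0 0 -.13; -.8 -.63 -.2 0 0 -.13' 1 60; python3 go.py 480 0 300 0 -10
```

```text
t: 0.72
position: [363.6, 321.1, 301.0]
eef_rot: [3.141, 0.001, 2.925]
force: [-0.3, 0.4, 0.5]
grip_width: 1.003
grip_force: 0.0
shift [-0.7303 -1.1546  0.0045] turn [ 0.0002  0.0008 -0.0266] mm 342.0 deg 2.0 q [ 0.45 -0.23 -0.13  1.67 -0.    0.67]
```

```bash
python3 -m crank '-.125 -.2 0 0 0 0; -.25 -.4 0 0 0 0; -.375 -.6 0 0 0 0; -.5 -.8 0 0 0 -.02; -.625 -1 0 0 0 -.02'; python3 go.py 503.5 -279.3 184.7 35 -12
```

```text
t: 1.35
position: [462.3, 45.1, 300.0]
eef_rot: [3.141, -0.0, 2.961]
force: [1.9, 0.8, -0.6]
grip_width: 1.004
grip_force: 0.0
shift [-0.395  -1.2474  0.4604] turn [ 0.0059 -0.389   0.0178] mm 347.0 deg 35.0 q [-0.19 -0.29 -0.18  1.68  0.   -0.01]
```

```bash
python3 -m crank '-.06 -.2 .04 0 -.08 0; -.12 -.4 .08 0 -.16 0; -.18 -.6 .12 0 -.24 0; -.24 -.8 .16 0 -.32 0; -.3 -1 .2 0 -.389 .018'; python3 -m crank '0 0 0 0 0 0;0 0 0 0 0 0'; python3 go.py 503.5 -279.3 184.7 35 -12
```

```text
t: 1.98
position: [495.2, -217.0, 249.9]
eef_rot: [3.127, 0.609, 2.927]
force: [1.0, 0.0, 0.5]
grip_width: 0.998
grip_force: 0.0
t: 2.22
position: [495.0, -215.4, 251.0]
eef_rot: [3.128, 0.605, 2.928]
force: [0.6, -0.1, 0.4]
grip_width: 0.999
grip_force: 0.0
shift [ 0.0789 -0.2461  0.2644] turn [ 0.0072 -0.0038 -0.0025] mm 92.0 deg 1.0 q [-0.85 -0.84 -0.77  1.14  0.36 -0.55]
```

```bash
python3 -m crank '.04 -.12 .12 .0036 -.002 0; .078 -.246 .264 .007 -.004 -.002; .078 -.246 .264 .007 -.004 -.002; .078 -.246 .264 .007 -.004 -.002'; python3 go.py 503.5 -279.3 184.7 35 -12
python3 - <<'E'
from plant import bot
import cv2,numpy as np
f=bot.grab_frame("wrist"); cv2.imwrite("pics/w1.png",f["pixels"][:,:,::-1]); np.savez("w1.npz",**f)
E
```

```text
t: 2.72
position: [504.5, -278.8, 186.4]
eef_rot: [-3.141, 0.613, 2.934]
force: [-0.1, 0.5, 0.5]
grip_width: 0.999
grip_force: 0.0
shift [ 0.0068 -0.003   0.0033] turn [0.0005 0.0011 0.001 ] mm 2.0 deg 0.0 q [-0.93 -0.69 -0.8   0.98  0.39 -0.62]
```

View pics/w1.png

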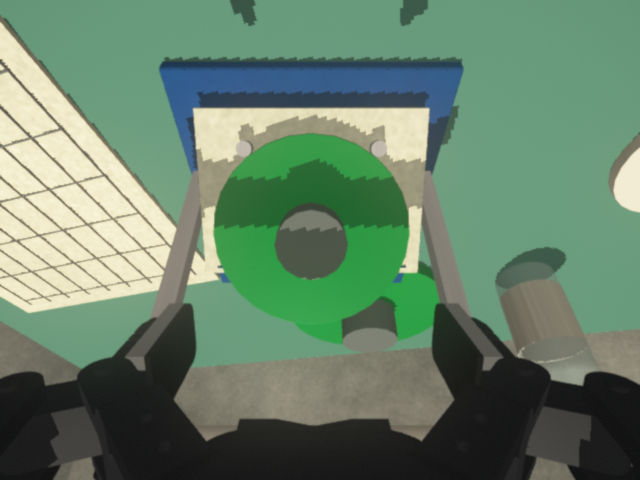

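The wrist view shows the podium square on: core top at about (311,241), disc centre at about (312,228), pins at (245,148) and (378,148), posts well clear to the sides. I'll measure the core centre in the tool frame.

```bash
cat > wm.py <<'E'
# wrist measurement: python3 wm.py file hue(g/o/w) : disc and core in tool frame (mm), relative to measured TCP
import sys
from h import *
from plant import bot
from scipy.spatial.transform import Rotation as Ro
def go(fn,k):
    f=load(fn);s=bot.read_state();R0=Ro.from_euler("xyz",s["eef_rot"]).as_matrix()
    H=hsv(f).astype(int);T=(cloud(f)-s["position"])@R0
    m={"g":(H[...,0]>45)&(H[...,0]<75)&(H[...,1]>150),"o":(H[...,0]<13)&(H[...,1]>150),"w":(H[...,1]<70)&(H[...,2]>120)}[k]&(np.hypot(T[...,0],T[...,1])<80)&(T[...,2]>-20)&(T[...,2]<160)
    z=np.median(T[m][:,2]); q=T[m&(abs(T[...,2]-z)<6)]
    e=cv2.fitEllipse(cv2.convexHull(q[:,:2].astype(np.float32))); A=np.c_[q[:,:2],np.ones(len(q))]; pl=np.linalg.lstsq(A,q[:,2],rcond=None)[0]
    print("disc z",z,"c",np.round(e[0],1),np.round(e[1],1),"slope",np.round(pl[:2],3))
    m=(H[...,1]<70)&(np.hypot(T[...,0]-e[0][0],T[...,1]-e[0][1])<32)&(abs(T[...,2]-z+26)<5); q=T[m]
    e=cv2.fitEllipse(cv2.convexHull(q[:,:2].astype(np.float32))); print("core z",np.median(q[:,2]),"c",np.round(e[0],1),np.round(e[1],1),len(q))
go(*sys.argv[1:])
E
python3 wm.py w1.npz g
```

```text
disc z 131.8079401863719 c [ 2.7 -1. ] [127.  128.3] slope [ 0.003 -0.001]
core z 105.85505644126854 c [ 3.7 -1.3] [42.5 43. ] 3918
```

```bash
python3 -m crank '.013 -.004 .12 0 0 0; .013 -.004 .24 0 0 0; .013 -.004 .33 0 0 0; .013 -.004 .40 0 0 0; .013 -.004 .44 0 0 0'; python3 -m crank '0 0 0 0 0 0;0 0 0 0 0 0;0 0 0 0 0 0;0 0 0 0 0 0;0 0 0 0 0 0' 0 60; python3 -m crank '0 0 0 0 0 0;0 0 0 0 0 0;0 0 0 0 0 0;0 0 0 0 0 0'
```

```text
t: 3.4
position: [563.8, -293.0, 94.1]
eef_rot: [-3.141, 0.613, 2.934]
force: [-0.4, 0.3, 0.9]
grip_width: 0.999
grip_force: 0.0
t: 4.03
position: [563.1, -293.4, 94.9]
eef_rot: [3.141, 0.614, 2.932]
force: [-5.8, 6.8, 7.9]
grip_width: 0.497
grip_force: 59.2
t: 4.53
position: [563.1, -293.4, 94.9]
eef_rot: [3.141, 0.614, 2.932]
force: [-6.2, 5.2, 7.7]
grip_width: 0.497
grip_force: 59.2
```

```bash
python3 -m crank '0 0 -.05 0 0 0;0 0 -.12 0 0 0;0 0 -.22 0 0 0;0 0 -.32 0 0 0; 0 0 -.42 0 0 0'; python3 -m crank '0 0 0 0 0 0;0 0 0 0 0 0'; python3 go.py 475.7 36 180 0 0;python3 go.py 485 -180 250 10 -10
```

```text
t: 5.15
position: [502.7, -280.8, 179.9]
eef_rot: [-3.141, 0.612, 2.932]
force: [-0.7, 0.2, -1.5]
grip_width: 0.498
grip_force: 61.6
t: 5.4
position: [503.5, -281.0, 178.4]
eef_rot: [-3.142, 0.612, 2.931]
force: [0.7, 0.2, -2.1]
grip_width: 0.492
grip_force: 61.7
shift [ 0.3023  1.217  -0.2198] turn [-0.041   0.3879 -0.1297] mm 318.0 deg 37.0 q [-0.93 -0.69 -0.81  0.96  0.39 -0.63]
shift [-0.036   0.3798 -0.3245] turn [-0.0088  0.2782 -0.0212] mm 125.0 deg 25.0 q [-0.93 -0.69 -0.81  0.96  0.39 -0.63]
```

```bash
python3 -m crank '.08 0 -.03 0 0 0;.16 0 -.06 0 0 0;.2 .1 -.06 0 0 0;.25 .25 -.06 0 .03 0; .3 .4 -.06 0 .1 0'; python3 go.py 475.7 36 180 0 0
```

```text
t: 6.02
position: [464.4, -172.4, 146.5]
eef_rot: [3.137, 0.44, 2.93]
force: [0.4, 1.1, -2.7]
grip_width: 0.492
grip_force: 61.7
shift [ 0.0614  0.8254 -0.1734] turn [-0.0269  0.2797 -0.1319] mm 211.0 deg 28.0 q [-0.76 -0.84 -0.9   1.13  0.23 -0.5 ]
```

```bash
python3 -m crank '0 0 0 0 0 0'; python3 go.py 475.7 36 150 0 0
```

```text
t: 6.15
position: [465.3, -170.3, 147.1]
eef_rot: [3.136, 0.442, 2.936]
force: [-0.2, -0.8, -2.0]
grip_width: 0.495
grip_force: 62.0
shift [ 0.111   0.8166 -0.061 ] turn [-0.0257  0.2804 -0.1283] mm 207.0 deg 28.0 q [-0.75 -0.84 -0.9   1.13  0.23 -0.5 ]
```

```bash
python3 -m crank '.02 .15 -.012 -.005 .06 -.025;.045 .32 -.024 -.01 .12 -.05;.07 .49 -.037 -.015 .18 -.077;.095 .66 -.05 -.02 .24 -.1;.111 .8166 -.061 -.0257 .2804 -.1283'; python3 -m crank '0 0 0 0 0 0;0 0 0 0 0 0'; python3 go.py 475.7 36 60 0 0
python3 - <<'E'
from plant import bot
import cv2,numpy as np
f=bot.grab_frame("wrist"); cv2.imwrite("pics/w2.png",f["pixels"][:,:,::-1]); np.savez("w2.npz",**f)
E
```

```text
t: 6.78
position: [477.0, 34.0, 149.9]
eef_rot: [-3.14, 0.0, 3.138]
force: [1.4, -0.4, -1.8]
grip_width: 0.491
grip_force: 62.0
t: 7.02
position: [476.4, 32.5, 150.1]
eef_rot: [-3.14, 0.002, 3.137]
force: [-0.1, -0.9, -2.3]
grip_width: 0.494
grip_force: 62.2
shift [0.0039 0.0147 0.3603] turn [-0.0011  0.0015 -0.003 ] mm 90.0 deg 0.0 q [-0.21 -0.28 -0.44  1.4  -0.   -0.2 ]
```

View pics/w2.png

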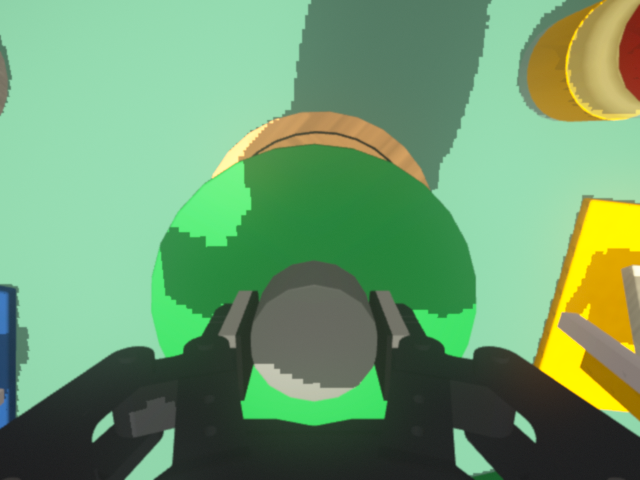

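The wrist view shows the held podium (core at (315,330)) with the far arc of the board visible at (320,115). I'll fit circles of known radius to both.

```bash
cat > arc.py <<'E'
from h import *
from plant import bot
from scipy.optimize import least_squares
def circ(P,r,c0):
    s=least_squares(lambda c:np.hypot(P[:,0]-c[0],P[:,1]-c[1])-r,c0,loss="soft_l1",f_scale=.7); return s.x,np.median(abs(s.fun))
def top_edge(f,m,cols,z):   # first mask row per column -> plane z
    return np.array([ray(f,u,np.argmax(m[:,u])-.5,z)[:2] for u in cols if m[:,u].any()])
E
python3 - <<'E'
from arc import *
f=load("w2.npz");H=hsv(f).astype(int);s=bot.read_state();p=s["position"]
gr=(H[...,0]>50)&(H[...,0]<75)&(H[...,1]>195); 
wood=(H[...,0]<28)&(H[...,1]>60); wood[:,:205]=0;wood[:,450:]=0;wood[:90]=0;wood[200:]=0
T=cloud(f); print("S green/table",np.median(H[200,250:400,1]),np.median(H[60,50:250,1]),"H",np.median(H[200,250:400,0]),np.median(H[60,50:250,0]))
P=top_edge(f,wood,range(240,415,3),12);print("board",circ(P,80,p[:2]),len(P))
zd=np.median(T[150:250,280:380,2]);print("disc top z",zd,"tcp",p)
# disc edge from depth: points above disc plane-8
m=(T[...,2]>zd-5)&(T[...,2]<zd+4); m[:140]=0
cnt=max(cv2.findContours(m.astype(np.uint8),0,1)[0],key=cv2.contourArea)[:,0]
P=np.array([ray(f,u,v,zd)[:2] for u,v in cnt if v<250]);print("disc",circ(P,65,p[:2]),len(P))
E
```

```text
S green/table 167.0 81.0 H 65.0 72.0
board (array([476.86442381,  35.51796987]), np.float64(0.16386573523523396)) 59
disc top z 127.30998157555862 tcp [476.36690159  32.15171466 150.39870932]
disc (array([478.53522069,  32.6613315 ]), np.float64(0.1813709977006539)) 352
```

```bash
python3 -m crank '.007 .0115 .1 0 0 0;.007 .0115 .2 0 0 0;.007 .0115 .3 0 0 0;.007 .0115 .37 0 0 0;.007 .0115 .4 0 0 0'; python3 -m crank '0 0 0 0 0 0;0 0 .008 0 0 0;0 0 .013 0 0 0;0 0 .016 0 0 0'
```

```text
t: 7.7
position: [474.5, 35.0, 50.2]
eef_rot: [-3.14, 0.002, 3.136]
force: [0.1, -0.2, -2.2]
grip_width: 0.492
grip_force: 62.2
t: 8.2
position: [475.2, 35.6, 47.3]
eef_rot: [-3.14, 0.003, 3.137]
force: [-0.1, 0.0, -2.7]
grip_width: 0.493
grip_force: 62.2
```

```bash
python3 -m crank '0 0 .004 0 0 0;0 0 .006 0 0 0; 0 0 .006 0 0 0';python3 -m crank '0 0 .003 0 0 0;0 0 .006 0 0 0;0 0 .006 0 0 0'
```

```text
t: 8.57
position: [475.0, 35.6, 45.5]
eef_rot: [-3.14, 0.003, 3.137]
force: [-0.3, 0.8, -2.1]
grip_width: 0.494
grip_force: 62.2
t: 8.95
position: [475.0, 35.5, 44.0]
eef_rot: [-3.14, 0.003, 3.137]
force: [0.1, -0.5, -1.7]
grip_width: 0.495
grip_force: 62.4
```

```bash
python3 -m crank '0 0 .003 0 0 0;0 0 .006 0 0 0; 0 0 .006 0 0 0';python3 -m crank '0 0 .002 0 0 0;0 0 .004 0 0 0;0 0 .004 0 0 0'
```

```text
t: 9.32
position: [475.2, 35.5, 43.7]
eef_rot: [-3.139, 0.003, 3.137]
force: [-6.3, -1.7, 10.9]
grip_width: 0.495
grip_force: 63.8
t: 9.7
position: [475.2, 35.5, 43.6]
eef_rot: [-3.139, 0.003, 3.137]
force: [-10.7, -0.1, 22.7]
grip_width: 0.494
grip_force: 64.7
```

```bash
python3 -m crank '0 0 -.006 0 0 0;0 0 -.006 0 0 0'; python3 -m crank '0 0 0 0 0 0;0 0 0 0 0 0;0 0 0 0 0 0;0 0 0 0 0 0;0 0 0 0 0 0' 1; python3 -m crank '0 0 -.1 0 0 0;0 0 -.25 0 0 0;0 0 -.4 0 0 0;0 0 -.5 0 0 0;0 0 -.5 0 0 0';  python3 - <<'E'
from plant import bot
import numpy as np
f=bot.grab_frame("wrist"); np.savez("w3.npz",**f)
E
cat > chk.py <<'E'
import sys
from arc import *
# discs from above by depth level: python3 chk.py file z_top r ...
f=load(sys.argv[1]);T=cloud(f);p=bot.read_state()["position"]
for a in sys.argv[2:]:
    z,r=[float(v) for v in a.split(",")]
    m=(abs(T[...,2]-z)<5)&(np.hypot(T[...,0]-p[0],T[...,1]-p[1])<100)
    cnt=cv2.convexHull(max(cv2.findContours(m.astype(np.uint8),0,1)[0],key=cv2.contourArea))
    cnt=max(cv2.findContours(m.astype(np.uint8),0,1)[0],key=cv2.contourArea)[:,0]
    P=np.array([ray(f,u,v,z)[:2] for u,v in cnt if 5<v<300 and 5<u<635]);print(a,circ(P,r,p[:2]),len(P),"z",np.median(T[m][:,2]))
E
python3 chk.py w3.npz 22,65 48,22; python3 go.py 631 -7 160 0 0
```

```text
t: 9.95
position: [475.2, 35.5, 43.7]
eef_rot: [-3.139, 0.003, 3.137]
force: [-3.6, -0.7, 8.2]
grip_width: 0.494
grip_force: 63.4
t: 10.58
position: [474.9, 35.6, 42.9]
eef_rot: [-3.14, 0.003, 3.137]
force: [-0.5, -0.0, 0.2]
grip_width: 0.998
grip_force: 0.0
t: 11.2
position: [475.8, 35.6, 170.0]
eef_rot: [-3.139, 0.006, 3.137]
force: [-0.6, -0.4, -1.2]
grip_width: 1.002
grip_force: 0.0
22,65 (array([477.17911734,  35.81865927]), np.float64(0.6785819727865743)) 413 z 21.216486786954174
48,22 (array([476.06286733,  35.78740869]), np.float64(0.5429214583844377)) 191 z 47.236304538100654
shift [-0.6243 -0.1681  0.0366] turn [-0.0014  0.0027 -0.0028] mm 162.0 deg 0.0 q [-0.2  -0.29 -0.42  1.43 -0.   -0.2 ]
```

```bash
python3 -m crank '-.16 -.042 .01 0 0 0;-.36 -.09 .02 0 0 0;-.54 -.14 .03 0 0 0;-.624 -.168 .037 0 0 0;-.624 -.168 .037 0 0 0'; python3 -m crank '0 0 0 0 0 0'
python3 - <<'E'
from plant import bot
import numpy as np
f=bot.grab_frame("wrist"); np.savez("w4.npz",**f)
E
python3 chk.py w4.npz 10,55 36,22; python3 wm.py w4.npz w
```

```text
t: 11.88
position: [630.2, -7.3, 156.7]
eef_rot: [-3.14, -0.0, 3.137]
force: [-0.3, 0.2, -0.0]
grip_width: 0.998
grip_force: 0.0
t: 12.0
position: [629.3, -6.5, 158.2]
eef_rot: [-3.14, 0.001, 3.137]
force: [-0.7, -0.3, 0.4]
grip_width: 0.999
grip_force: 0.0
10,55 (array([632.75147858,  -7.62749422]), np.float64(0.7294128801205488)) 368 z 9.381871545786868
36,22 (array([631.91518603,  -7.66242589]), np.float64(0.5529787195489835)) 188 z 35.20785043586473
disc z 149.4175028852107 c [-2.9 -0.9] [109.3 109.4] slope [-0.002 -0.002]
core z 123.52767240813623 c [-2.9 -1. ] [43.2 43.6] 3485
```

```bash
python3 -m crank '-.012 -.004 .15 0 0 0;-.012 -.004 .3 0 0 0;-.012 -.004 .41 0 0 0;-.012 -.004 .47 0 0 0;-.012 -.004 .508 0 0 0'; python3 -m crank '0 0 0 0 0 0;0 0 0 0 0 0;0 0 0 0 0 0;0 0 0 0 0 0;0 0 0 0 0 0' 0 60; python3 -m crank '0 0 0 0 0 0;0 0 0 0 0 0;0 0 0 0 0 0;0 0 0 0 0 0'; python3 go.py 476.5 35.7 160 0 0
```

```text
t: 12.68
position: [633.6, -8.0, 32.3]
eef_rot: [-3.14, 0.003, 3.137]
force: [-0.1, -1.5, 0.4]
grip_width: 1.003
grip_force: 0.0
t: 13.3
position: [634.9, -8.3, 33.9]
eef_rot: [-3.139, 0.005, 3.137]
force: [-0.5, 0.7, 5.9]
grip_width: 0.501
grip_force: 61.5
t: 13.8
position: [634.9, -8.4, 33.9]
eef_rot: [-3.139, 0.005, 3.137]
force: [-0.2, 0.9, 6.5]
grip_width: 0.496
grip_force: 61.5
shift [ 0.6316  0.1723 -0.5082] turn [-0.0016  0.0033 -0.0028] mm 207.0 deg 0.0 q [-0.22  0.28 -0.11  1.18 -0.   -0.21]
```

```bash
python3 -m crank '0 0 -.06 0 0 0;0 0 -.16 0 0 0;0 0 -.28 0 0 0;0 0 -.4 0 0 0;0 0 -.508 0 0 0';python3 -m crank '.14 .04 0 0 0 0;.28 .08 0 0 0 0;.42 .115 0 0 0 0;.55 .15 0 0 0 0;.632 .172 0 0 0 0'; python3 -m crank '0 0 0 0 0 0;0 0 0 0 0 0;0 0 0 0 0 0';  python3 - <<'E'
from plant import bot
import cv2,numpy as np
f=bot.grab_frame("wrist"); cv2.imwrite("pics/w5.png",f["pixels"][:,:,::-1]); np.savez("w5.npz",**f)
E
```

```text
t: 14.42
position: [633.6, -7.9, 161.5]
eef_rot: [-3.139, 0.004, 3.137]
force: [-0.2, 0.1, -1.3]
grip_width: 0.492
grip_force: 61.0
t: 15.05
position: [474.4, 36.2, 159.7]
eef_rot: [-3.139, 0.004, 3.137]
force: [-0.3, -1.4, -0.6]
grip_width: 0.492
grip_force: 61.0
t: 15.42
position: [476.2, 35.5, 158.9]
eef_rot: [-3.14, 0.003, 3.137]
force: [0.0, 0.4, -1.6]
grip_width: 0.494
grip_force: 61.0
```

View pics/w5.png

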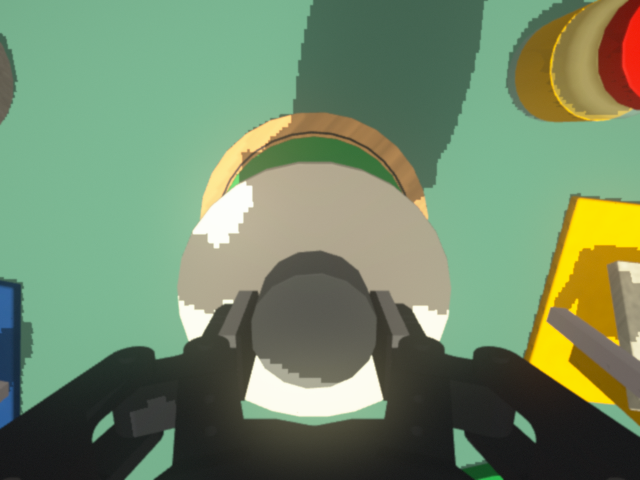

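The midfloor is held level with its core at (315,320). Below it the podium arc (310,140) lies evenly inside the board's printed circle.

```bash
cat > al.py <<'E'
# python3 al.py file r_held r_below z_below_top hue : held disc centre vs board arc and podium
import sys
from arc import *
fn=sys.argv[1];r=float(sys.argv[2]);f=load(fn);H=hsv(f).astype(int);p=bot.read_state()["position"];T=cloud(f)
wood=(H[...,0]<28)&(H[...,1]>60)&(abs(T[...,2]-12)<12); wood[:,:205]=0;wood[:,450:]=0
P=top_edge(f,wood,range(240,405,3),12);print("board",circ(P,80,p[:2]))
m0=(T[...,2]<p[2]-12)&(T[...,2]>p[2]-40)&(np.hypot(T[...,0]-p[0],T[...,1]-p[1])<r+15); zd=np.median(T[m0][:,2])
m=(abs(T[...,2]-zd)<5)&m0
q=T[m];A=np.c_[q[:,:2],np.ones(len(q))];print("slope",np.round(np.linalg.lstsq(A,q[:,2],rcond=None)[0][:2],3))
cnt=max(cv2.findContours(m.astype(np.uint8),0,1)[0],key=cv2.contourArea)[:,0]
P=np.array([ray(f,u,v,zd)[:2] for u,v in cnt if v<250]);print("held",zd,circ(P,r,p[:2]),"tcp",np.round(p,1))
E
python3 al.py w5.npz 55
```

```text
board (array([476.97950998,  35.57650272]), np.float64(0.15171081826058241))
slope [-0.001  0.001]
held 134.31439819461573 (array([474.62226776,  35.80002494]), np.float64(0.19740651887028093)) tcp [476.1  35.5 158.8]
```

```bash
python3 -m crank '-.009 0 .08 0 0 0;-.009 0 .16 0 0 0;-.009 0 .22 0 0 0;-.009 0 .26 0 0 0;-.009 0 .285 0 0 0'; python3 -m crank '0 0 0 0 0 0;0 0 .006 0 0 0;0 0 .01 0 0 0;0 0 .01 0 0 0'; python3 -m crank '0 0 .003 0 0 0;0 0 .006 0 0 0;0 0 .006 0 0 0'
```

```text
t: 16.1
position: [478.1, 35.6, 87.1]
eef_rot: [-3.14, 0.003, 3.137]
force: [0.2, 0.1, -0.5]
grip_width: 0.493
grip_force: 61.0
t: 16.6
position: [478.2, 35.6, 85.2]
eef_rot: [-3.14, 0.003, 3.137]
force: [0.8, 0.4, -0.6]
grip_width: 0.492
grip_force: 61.0
t: 16.98
position: [478.0, 35.6, 83.4]
eef_rot: [-3.14, 0.003, 3.137]
force: [0.9, -0.5, -1.3]
grip_width: 0.493
grip_force: 61.0
```

```bash
python3 -m crank '0 0 .003 0 0 0;0 0 .006 0 0 0;0 0 .006 0 0 0'; python3 -m crank '0 0 .002 0 0 0;0 0 .004 0 0 0;0 0 .004 0 0 0'
```

```text
t: 17.35
position: [478.1, 35.6, 82.0]
eef_rot: [-3.14, 0.003, 3.137]
force: [-0.1, -0.8, -1.3]
grip_width: 0.492
grip_force: 61.0
t: 17.73
position: [478.1, 35.6, 81.8]
eef_rot: [-3.139, 0.003, 3.137]
force: [-4.0, 1.0, 7.8]
grip_width: 0.495
grip_force: 61.8
```

```bash
python3 -m crank '0 0 -.003 0 0 0;0 0 -.003 0 0 0'; python3 -m crank '0 0 0 0 0 0;0 0 0 0 0 0;0 0 0 0 0 0;0 0 0 0 0 0;0 0 0 0 0 0' 1; python3 -m crank '0 0 -.1 0 0 0;0 0 -.25 0 0 0;0 0 -.4 0 0 0;0 0 -.5 0 0 0;0 0 -.5 0 0 0';  python3 - <<'E'
from plant import bot
import numpy as np
f=bot.grab_frame("wrist"); np.savez("w6.npz",**f)
E
python3 chk.py w6.npz 58,55 84,22; python3 go.py 470.5 313.5 184.7 35 -7.8
```

```text
t: 17.98
position: [478.2, 35.6, 81.9]
eef_rot: [-3.14, 0.003, 3.137]
force: [-2.1, 0.2, 1.7]
grip_width: 0.492
grip_force: 61.2
t: 18.6
position: [478.1, 35.6, 81.8]
eef_rot: [-3.14, 0.003, 3.137]
force: [-0.3, -0.4, -0.9]
grip_width: 1.003
grip_force: 0.0
t: 19.23
position: [478.8, 35.7, 208.8]
eef_rot: [-3.139, 0.006, 3.137]
force: [-0.1, -0.4, 0.3]
grip_width: 0.999
grip_force: 0.0
58,55 (array([475.91105509,  36.01709611]), np.float64(0.8368856936477478)) 434 z 57.23744276408239
84,22 (array([475.5937946 ,  36.02566678]), np.float64(0.5510267826615163)) 187 z 83.22657392632954
shift [0.036  1.1109 0.0872] turn [ 0.0244 -0.3856  0.0816] mm 279.0 deg 36.0 q [-0.2  -0.28 -0.34  1.5  -0.   -0.19]
```

```bash
python3 -m crank '.08 .2 -.03 0 0 0;.12 .42 -.05 0 0 0;.12 .64 -.05 0 0 0;.12 .84 -.05 0 0 0;.12 1 -.05 0 0 0'; python3 -m crank '0 0 0 0 0 0'; python3 go.py 470.5 313.5 184.7 35 -7.8
```

```text
t: 19.9
position: [447.8, 287.8, 217.0]
eef_rot: [-3.139, 0.001, 3.138]
force: [0.8, -0.9, -0.1]
grip_width: 0.998
grip_force: 0.0
t: 20.02
position: [447.6, 288.0, 216.7]
eef_rot: [-3.139, 0.0, 3.141]
force: [0.3, -0.1, -0.1]
grip_width: 1.002
grip_force: 0.0
shift [-0.0914  0.1026  0.1278] turn [ 0.0247 -0.388   0.0838] mm 47.0 deg 36.0 q [ 0.33 -0.11 -0.17  1.5  -0.    0.33]
```

```bash
python3 -m crank '-.02 .03 .03 .006 -.1 .02;-.04 .06 .06 .012 -.2 .04;-.07 .09 .1 .018 -.3 .06;-.09 .103 .128 .0247 -.388 .084;-.09 .103 .128 .0247 -.388 .084'; python3 -m crank '0 0 0 0 0 0;0 0 0 0 0 0';  python3 - <<'E'
from plant import bot
import cv2,numpy as np
f=bot.grab_frame("wrist"); cv2.imwrite("pics/w7.png",f["pixels"][:,:,::-1]); np.savez("w7.npz",**f)
E
python3 wm.py w7.npz o;python3 go.py 470.5 313.5 184.7 35 -7.8
```

```text
t: 20.65
position: [468.7, 310.7, 182.2]
eef_rot: [-3.138, 0.609, 3.006]
force: [0.5, 1.4, 0.9]
grip_width: 0.999
grip_force: 0.0
t: 20.9
position: [472.8, 311.3, 188.4]
eef_rot: [3.139, 0.613, 3.0]
force: [0.3, -0.5, -0.1]
grip_width: 1.001
grip_force: 0.0
disc z 131.5529778613718 c [11.9  1.1] [75.9 88.1] slope [-0.001 -0.01 ]
core z 105.63768596261022 c [6.8 0.7] [41.5 42.7] 3832
shift [0.0163 0.0072 0.0056] turn [-0.0008  0.0016 -0.0031] mm 5.0 deg 0.0 q [ 0.53 -0.57 -0.72  0.91 -0.37  0.58]
```

View pics/w7.png

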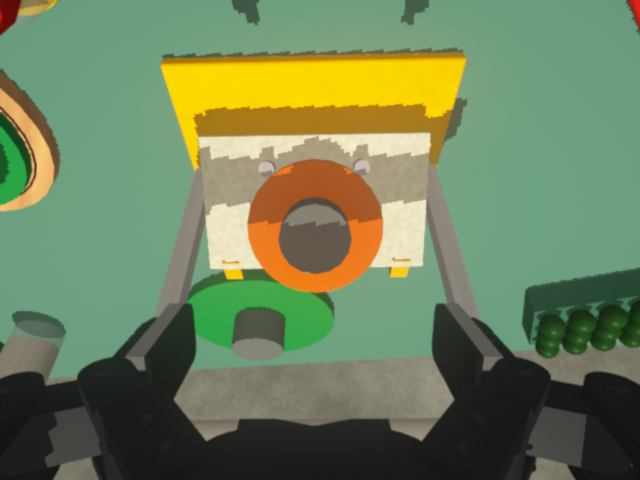

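The wrist view shows the roof square on, core top at about (315,235) and posts clear. Reaching in.

```bash
python3 -m crank '.026 .003 .12 0 0 0; .026 .003 .24 0 0 0; .026 .003 .33 0 0 0; .026 .003 .39 0 0 0; .026 .003 .43 0 0 0'; python3 -m crank '0 0 0 0 0 0;0 0 0 0 0 0;0 0 0 0 0 0;0 0 0 0 0 0;0 0 0 0 0 0' 0 60; python3 -m crank '0 0 0 0 0 0;0 0 0 0 0 0;0 0 0 0 0 0;0 0 0 0 0 0'
```

```text
t: 21.58
position: [528.3, 304.3, 94.8]
eef_rot: [3.14, 0.613, 3.001]
force: [-0.1, -0.0, -0.0]
grip_width: 0.999
grip_force: 0.0
t: 22.2
position: [527.7, 304.8, 96.4]
eef_rot: [3.14, 0.615, 3.001]
force: [-6.0, -3.0, 6.6]
grip_width: 0.491
grip_force: 59.8
t: 22.7
position: [527.6, 304.8, 96.3]
eef_rot: [3.14, 0.615, 3.001]
force: [-6.5, -3.4, 5.9]
grip_width: 0.496
grip_force: 59.8
```

```bash
python3 -m crank '0 0 -.05 0 0 0;0 0 -.12 0 0 0;0 0 -.22 0 0 0;0 0 -.32 0 0 0; 0 0 -.43 0 0 0'; python3 -m crank '.05 0 -.03 0 0 0;.1 0 -.06 0 .05 0;.1 0 -.06 0 .05 0'; python3 go.py 445 290 215 0 0
```

```text
t: 23.32
position: [465.2, 313.3, 184.2]
eef_rot: [3.14, 0.613, 3.001]
force: [0.0, -0.1, -1.2]
grip_width: 0.492
grip_force: 61.4
t: 23.7
position: [437.2, 317.3, 180.5]
eef_rot: [3.141, 0.535, 3.002]
force: [1.2, -0.3, 0.2]
grip_width: 0.496
grip_force: 61.4
shift [-0.1099 -0.1037 -0.0952] turn [-0.0232  0.3398 -0.0868] mm 45.0 deg 32.0 q [ 0.56 -0.57 -0.7   1.01 -0.33  0.63]
```

```bash
python3 -m crank '-.025 -.02 -.02 -.005 .08 -.02;-.05 -.05 -.04 -.01 .16 -.04;-.08 -.08 -.07 -.016 .25 -.06;-.11 -.104 -.095 -.023 .34 -.087;-.11 -.104 -.095 -.023 .34 -.087'; python3 -m crank '0 0 0 0 0 0'; python3 go.py 476.6 35.7 215 0 0
```

```text
t: 24.32
position: [447.2, 288.6, 213.1]
eef_rot: [-3.139, -0.002, 3.139]
force: [-0.3, -0.0, -1.3]
grip_width: 0.496
grip_force: 61.4
t: 24.45
position: [445.1, 289.8, 214.3]
eef_rot: [-3.14, 0.002, 3.141]
force: [0.6, 0.8, -1.2]
grip_width: 0.493
grip_force: 61.5
shift [-0.1264 -1.0163 -0.0012] turn [-0.0007  0.0011 -0.0003] mm 256.0 deg 0.0 q [ 0.33 -0.11 -0.18  1.5  -0.    0.33]
```

```bash
python3 -m crank '0 -.16 0 0 0 0;-.01 -.34 0 0 0 0;-.04 -.54 0 0 0 0;-.08 -.74 0 0 0 0;-.11 -.9 0 0 0 0'; python3 -m crank '-.015 -.1163 0 0 0 0;-.015 -.1163 0 0 0 0;-.015 -.1163 0 0 0 0;-.015 -.1163 0 0 0 0';  python3 - <<'E'
from plant import bot
import cv2,numpy as np
f=bot.grab_frame("wrist"); cv2.imwrite("pics/w8.png",f["pixels"][:,:,::-1]); np.savez("w8.npz",**f)
E
python3 al.py w8.npz 45
```

```text
t: 25.08
position: [472.4, 63.8, 215.5]
eef_rot: [-3.139, 0.004, -3.141]
force: [0.7, 0.5, -0.2]
grip_width: 0.489
grip_force: 61.6
t: 25.58
position: [476.3, 36.8, 215.4]
eef_rot: [-3.141, 0.001, -3.14]
force: [1.0, 0.3, -0.7]
grip_width: 0.49
grip_force: 61.6
board (array([476.91248417,  35.53518083]), np.float64(0.21143778149604486))
slope [0.    0.009]
held 190.39116215618105 (array([478.43248813,  37.27961461]), np.float64(0.18257020242851496)) tcp [476.4  36.7 215.4]
```

View pics/w8.png

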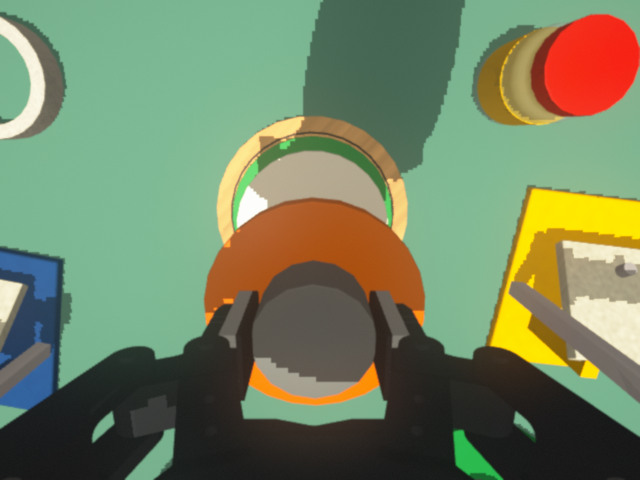

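The roof is held over the concentric tower, with its core at (315,335). It needs about 2 mm of correction, then I'll lower it.

```bash
python3 -m crank '.007 -.006 .1 0 0 0;.007 -.006 .2 0 0 0;.007 -.006 .29 0 0 0;.007 -.006 .34 0 0 0;.007 -.006 .368 0 0 0'; python3 -m crank '0 0 0 0 0 0;0 0 .004 0 0 0;0 0 .006 0 0 0;0 0 .006 0 0 0'; python3 -m crank '0 0 .003 0 0 0;0 0 .006 0 0 0;0 0 .006 0 0 0'
```

```text
t: 26.25
position: [474.7, 34.5, 123.0]
eef_rot: [-3.141, -0.0, -3.141]
force: [0.4, 0.8, -1.4]
grip_width: 0.491
grip_force: 61.6
t: 26.75
position: [475.0, 34.1, 122.1]
eef_rot: [-3.141, 0.0, 3.141]
force: [-0.6, -0.4, -1.0]
grip_width: 0.491
grip_force: 61.6
t: 27.12
position: [474.8, 34.2, 120.2]
eef_rot: [-3.141, -0.0, 3.141]
force: [-0.3, -0.3, -1.2]
grip_width: 0.497
grip_force: 61.6
```

```bash
python3 -m crank '0 0 .003 0 0 0;0 0 .005 0 0 0;0 0 .005 0 0 0'; python3 -m crank '0 0 .002 0 0 0;0 0 .004 0 0 0;0 0 .004 0 0 0'; python3 -m crank '0 0 0 0 0 0'
```

```text
t: 27.5
position: [474.8, 34.2, 119.0]
eef_rot: [-3.141, -0.0, 3.142]
force: [-0.2, 0.2, -1.7]
grip_width: 0.493
grip_force: 61.6
t: 27.88
position: [475.0, 34.1, 118.4]
eef_rot: [-3.141, 0.0, 3.142]
force: [-1.8, -0.4, 3.4]
grip_width: 0.493
grip_force: 62.0
t: 28.0
position: [475.0, 34.1, 118.4]
eef_rot: [-3.141, 0.0, 3.141]
force: [-1.0, -0.5, 3.2]
grip_width: 0.493
grip_force: 62.0
```

```bash
python3 -m crank '0 0 0 0 0 0;0 0 0 0 0 0;0 0 0 0 0 0;0 0 0 0 0 0;0 0 0 0 0 0' 1; python3 -m crank '0 0 -.06 0 0 0;0 0 -.16 0 0 0;0 0 -.3 0 0 0;0 0 -.4 0 0 0;0 0 -.4 0 0 0'; python3 -m crank '0 0 0 0 0 0;0 0 0 0 0 0;0 0 0 0 0 0;0 0 0 0 0 0'
python3 - <<'E'
from plant import bot
import cv2,numpy as np
f=bot.grab_frame("wrist"); np.savez("w9.npz",**f)
g=bot.grab_frame("side"); cv2.imwrite("pics/s9.png",cv2.resize(g["pixels"][150:400,230:480],(500,500))[:,:,::-1])
E
python3 chk.py w9.npz 94,45 120,22 12,80
```

```text
t: 28.62
position: [474.8, 34.2, 118.0]
eef_rot: [-3.141, -0.0, 3.142]
force: [-0.9, 0.6, 0.7]
grip_width: 0.996
grip_force: 0.0
t: 29.25
position: [476.1, 33.9, 221.1]
eef_rot: [-3.14, 0.004, 3.141]
force: [0.1, -0.7, 0.5]
grip_width: 0.998
grip_force: 0.0
t: 29.75
position: [474.7, 34.2, 217.7]
eef_rot: [-3.141, -0.001, 3.141]
force: [0.0, -0.7, -0.1]
grip_width: 1.002
grip_force: 0.0
94,45 (array([477.14338832,  34.6777344 ]), np.float64(0.6901106693853123)) 319 z 93.21925108559364
120,22 (array([476.40077204,  34.64912838]), np.float64(0.5408647095092913)) 208 z 119.18357803735982
12,80 (array([477.53536155,  35.71869773]), np.float64(2.039530804151923)) 815 z 11.303929105345182
```

View pics/s9.png

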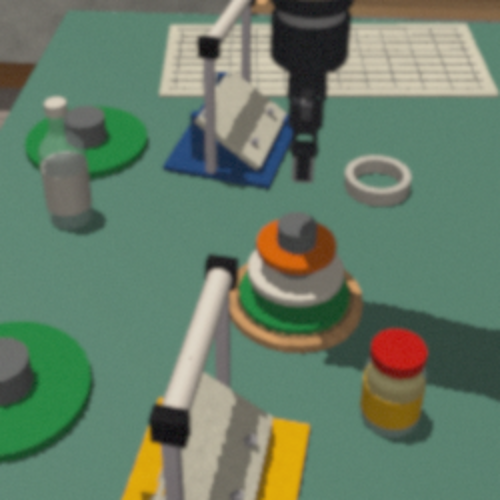

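The side crop shows the tower stacked and concentric at (297,280), with the jar, tape and bottle standing where they were. The gripper is clear, so I'm handing in.

```bash
python3 -c "
from plant import bot
print(bot.hand_in())"
```

```text
the job is handed in; nothing more can be done
None
```

The tower is assembled on the base board and handed in at about 30 s: podium, middle floor and roof each measured within about 2 mm of the board's centre at their proper heights, the gripper is clear, and the jar, tape and bottle look undisturbed; the hand-in returned no verdict.

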